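Open the sprung lid of a test-gauge housing

ROBOT

A 6-joint arm with a two-finger parallel gripper is mounted at the origin on the work surface. World frame = base frame: x ahead of the robot, y to its left, z up, the work surface at z = 0. Lengths are in m, angles in degrees, forces in N, time in s.
With the tool pointing down it reaches from about 0.3 to 0.75 m from the base axis. Payload 8.5 kg.
Tool frame: the origin (TCP) lies between the finger pads; the fingertips stand 19 mm ahead of it and the grasp point (between the pads) is the TCP; z points along the fingers, y is the direction in which the jaws open and shut (so a half turn about z gives the same grasp; the last joint's range is limited). The gripper opens to 85 mm and grips with 20 to 120 N. Pads are 22 mm wide; open, the fingers measure 114 mm over their backs; the gripper's body (76 mm by 85 mm) begins 54 mm behind the grasp point. The pads swing forward as they close: fully open they stand 13 mm farther back than shut.
Start: joints at [-12.336, 21.807, 74.336, -0, 83.858, -12.336], TCP at [0.55, 0, 0.226] pointing down, gripper open.
Joint ranges: [-178.18, 178.18], [-50.72, 133.34], [12.68, 142.11], [-81.47, 261.47], [9.98, 163.14], [-165.26, 165.26]. Speed limits (degrees/s): [136.94, 136.94, 180, 180, 180, 180].

INTERFACE

Orientations are given as a 3x3 rotation matrix whose columns are the frame's x, y, z axes.
In Python, from rig import env gives the robot as it stands.
- The arm moves only by the shell command python3 -m pendant 'ROWS' [OPENING] [FORCE]. ROWS is JSON, a list of rows, each a list of 2 entries, a list of its own where there are three numbers: the shift along the tool's x, y, z scaled (see below), then the turn, a rotation vector about the tool's x, y, z scaled (see below). A call has 1 to 20 rows; each row shifts and turns the commanded pose from where the row before left it, along the tool's axes as they then stand; what a row does not reach is not made up. The controller multiplies each number of a shift by 0.1 m and each number of a turn by pi/2 rad. A row lasts 1/8 s, in which the tool goes at most 62.5 mm and 10.7 degrees, less where a joint would pass 70% of its speed; a pose out of reach is approached as far as the arm can. A call with a number of a shift or a turn outside -1 to 1 is refused whole. A call with a gripper value outside its range is refused whole. OPENING is the gripper command: -1 is shut, 1 is fully open, values between are in proportion, set as the call begins (- or left out, the last holds). The fingers move at their own pace and stop on an object; FORCE is the grip in N (left out, the last holds). Time passes only in rows, so rows that do not move let the fingers close. It gives the time, the measured TCP pose, the force and the opening at its end, in the units of the state.
- env.observe(): the state, without advancing time (a new reading comes with each control period).
- env.get_image(name): name is "scene" or "side" or "wrist"; returns a dict with "image" (420x560x3 uint8, red, green, blue), "K" (3x3 intrinsics, pixels), "R" (3x3) and "t" (3): a world point X has camera coordinates R X + t. Camera axes: x right, y down, z forward; pixel columns grow to the right and rows downward; lengths in m; the calibration is good to about 2 mm. A picture is of the moment at which its call begins. There is no depth.
- env.close_job(): hands the job in, once; it reports no verdict.
The state is a dict: "time_s": time; "q": joint angles; "qvel": joint speeds; "joint_efforts": joint torques, N m; "position": TCP position; "tool_rot": TCP orientation; "ft_force": force on the tool from outside, world axes, zero at the start; "wrist_torque": the same for the moment, N m; "grip_width": finger opening in m.
Only numpy, scipy, OpenCV 4.12 (cv2) and the standard library are available. Lean on these libraries where they do the work, as an engineer would, in place of code of your own. Each camera call takes 0.05 s, during which the arm holds its last target.

TASK

Open the black test-gauge housing so that its dial can be read: press down the red release tab on its front so that the spring lifts the lid, then push the lid right over until it rests fully open against its stop, and come clear. Work only by pressing and pushing with the fingers: pick nothing up, do not shove the housing along the bench or tip it, and leave the plug gauges, the copper elbow, the iron deadweight, the spanner and the tray gate where they stand.

Things in the scene. Friction and masses are not known exactly. Their poses are not given: they have to be found in the camera images.
- gauge_housing: Black bakelite gauge housing, 130 mm front to back (x), 160 mm wide (y), 62 mm high to its rim, 75 mm with the lid shut; about 2.6 kg, loose on rubber feet. Origin: centre of its footprint, on the bench. x points from the front face (x = -65 mm, with the red tab) to the back (lid hinge), y along the hinge, z up. A brass pipe stub stands 20 mm out of the +y side.
- tab_top (a point): Middle of the top of the red release tab, where to press: housing frame x = -85, y = 0, z = 52 mm at rest; moves with the tab. The red tab is 40 mm wide (y) and reaches from 11 to 33 mm in front of the front face, air below it. 30 mm to either side a steel hook, 12 mm wide, rises close to the front face to z = 69 mm.
- release_tab (a joint): Tilt of the release tab, rad: 0 at rest, grows as the tab is pressed down, stop at 0.38. It tips about a level pin 2 mm in front of the front face, 18 mm behind the press point. The hooks let go of the lid at about 0.21 (4 mm down; 2 N at the press point, up to 6 N if a broad fingertip bears nearer the pin); the stop is 6.5 mm down. A spring brings it back up.
- gauge_lid (a joint): Opening angle of the lid, rad: 0 shut and latched, 1.92 (110 degrees) fully open on its stop. Unlatched, a spring plunger lifts it to about 0.9, where it stays ajar. Let go short of upright (1.57) it sinks back there; from about 1.75 it goes over onto its stop by its own weight. Light (0.13 kg; about 0.1 N m turns it) and damped, so it moves slowly.
- lid_hinge (a point): Middle of the lid's hinge axis, at the back of the housing: housing frame x = 67, y = 0, z = 66 mm. The axis runs along the housing's y. Behind it two steel stop brackets, which the open lid leans on, stand 20 mm off the back face, up to z = 78 mm.
- lid_edge (a point): Middle of the lid's free (front) edge, on its underside; moves with the lid. The lid is a flat plate 160 mm wide (y), 12 mm thick; this edge is 132 mm from the hinge axis. Ajar at 0.9 rad it stands about 165 mm above the bench; with the lid upright, about 198 mm.
- plug_gauge_small: Bystander: steel plug gauge standing upright on its 30 mm thick measuring end, knurled handle up, 76 mm high. Origin: centre of its foot on the bench.
- plug_gauge_medium: Bystander: steel plug gauge standing upright on its 35 mm thick measuring end, knurled handle up, 76 mm high. Origin: centre of its foot on the bench.
- plug_gauge_large: Bystander: steel plug gauge standing upright on its 40 mm thick measuring end, knurled handle up, 76 mm high. Origin: centre of its foot on the bench.
- pipe_elbow: Bystander: copper pipe elbow lying flat, two legs of 54 mm at a right angle along its x and y, 27 mm high. Origin: at the bend, on the bench.
- iron_deadweight: Bystander: squat black iron deadweight, 90 mm across, 58 mm high with its knob, 1.5 kg. Origin: centre of its foot.
- spanner: Bystander: steel spanner 170 mm long lying flat on the bench along its x. Origin: under its middle.
- gate_tip (a point): Bystander: free end of the hinged steel gate over the shallow tray at the right-hand bench edge, 57 mm above the bench; the gate is 200 mm long.

How it is judged:
By the outcome, as a careful person would: the job done as asked, in the order asked, and still so for the second after the job is handed in, with the robot touching nothing.
It also fails if it takes over 42 s, if anything falls off the work surface, if the arm or the gripper's body presses on something with over 40 N, if the wrist force passes 120 N, or if a joint passes its speed limit or range.

## Working session

There is one attempt and no reset: what is moved stays moved. The work goes in short steps, Python scripts to look and compute and a shell command to move; the robot and the scene stay as the last step left them, time stands still between calls to the robot, and variables do not carry over. Pictures are saved under pics/ and viewed, and the job is handed in when it is done.

```bash
ls; mkdir -p pics; python3 - <<'E'
from rig import env
import cv2
o=env.observe();print(o)
for n in("scene","side","wrist"):
    d=env.get_image(n);cv2.imwrite(f"pics/{n}0.png",d["image"][:,:,::-1]);print(n,d["K"],d["R"],d["t"])
E
```

```text
pics
{'time_s': 0.0, 'q': array([-1.23354086e+01,  2.18432740e+01,  7.43836091e+01,  1.29471526e-03,
        8.38587180e+01, -1.23376903e+01]), 'qvel': array([ 0.0375767 ,  0.01348289, -0.08300544,  0.01582948, -0.07342211,
       -0.04152636]), 'joint_efforts': array([-1.00240642e-03, -4.48466885e+01, -2.31285810e+01, -2.87182611e-04,
        4.73836102e-03,  1.77242771e-05]), 'position': array([5.49710288e-01, 7.06342850e-05, 2.25697120e-01]), 'tool_rot': array([[-3.71400096e-05,  9.99998941e-01, -1.45472809e-03],
       [ 9.99999941e-01,  3.76362873e-05,  3.41122210e-04],
       [ 3.41176599e-04, -1.45471534e-03, -9.99998884e-01]]), 'ft_force': array([-0.39592958, -0.38479855,  0.78328476]), 'wrist_torque': array([ 0.00012282,  0.00064233, -0.01372472]), 'grip_width': 0.08553503779895952}
scene [[466.45332918   0.         280.16339946]
 [  0.         466.45332918 207.9597703 ]
 [  0.           0.           1.        ]] [[-0.80044312  0.59923808 -0.01430167]
 [ 0.41876676  0.54198575 -0.72861914]
 [-0.42886503 -0.58920724 -0.68476975]] [ 0.51764957 -0.12484354  1.30388312]
side [[470.19126369   0.         272.08526806]
 [  0.         470.19126369 210.20690402]
 [  0.           0.           1.        ]] [[ 0.94220035 -0.3344185  -0.02056131]
 [-0.22902476 -0.5980385  -0.76804792]
 [ 0.24455297  0.72836407 -0.64006221]] [-0.58214461  0.12164693  1.2045227 ]
wrist [[365.04608392   0.         283.7463817 ]
 [  0.         365.04608392 209.92140463]
 [  0.           0.           1.        ]] [[ 9.99999732e-01 -9.84602533e-05 -7.26137172e-04]
 [ 1.16121801e-04 -9.57118350e-01  2.89697172e-01]
 [-7.23522869e-04 -2.89697178e-01 -9.57118081e-01]] [-0.54942425 -0.03700549  0.37879262]
```

View pics/scene0.png

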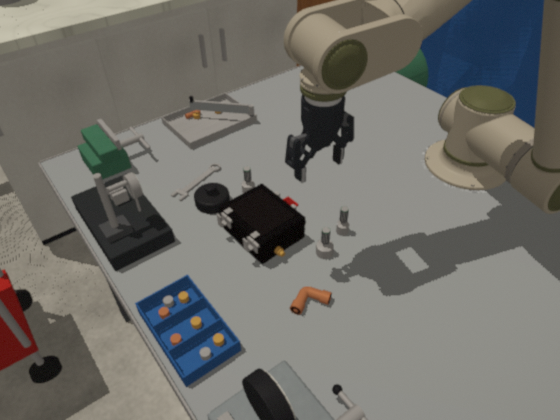

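View pics/side0.png

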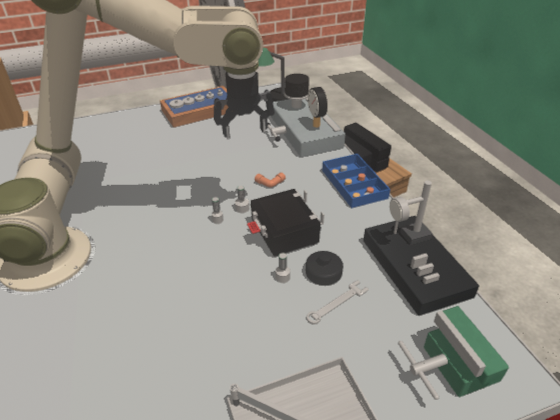

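View pics/wrist0.png

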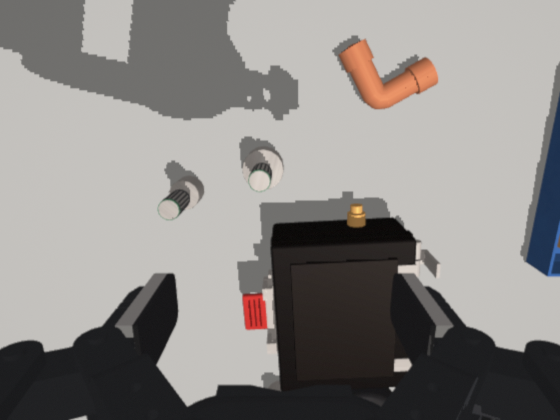

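The wrist view shows the housing with the red tab at about (255,311) facing the robot, the stub at (357,215) and the hooks at x≈268. Two plug gauges stand at (263,170) and (180,200). Next I'll measure these.

```bash
cat > h.py <<'E'
from rig import env
import cv2, numpy as np
def ray(d,u,v):
    R,t,K=map(np.array,(d["R"],d["t"],d["K"]))
    c=-R.T@t; r=R.T@np.linalg.inv(K)@np.array([u,v,1.]); return c,r/np.linalg.norm(r)
def plane(d,u,v,z):
    c,r=ray(d,u,v); return c+r*(z-c[2])/r[2]
def tri(rs):
    A=sum(np.eye(3)-np.outer(r,r) for c,r in rs); b=sum((np.eye(3)-np.outer(r,r))@c for c,r in rs)
    return np.linalg.solve(A,b)
def proj(d,X):
    p=np.array(d["K"])@(np.array(d["R"])@X+d["t"]); return p[:2]/p[2]
E
python3 - <<'E'
from h import *
np.set_printoptions(precision=4,suppress=True)
rs=[]
for n in("scene","side","wrist"):
    d=env.get_image(n);im=d["image"].astype(int)
    m=((im[:,:,0]>120)&(im[:,:,1]<50)&(im[:,:,2]<60)).astype(np.uint8)
    k,l,s,c=cv2.connectedComponentsWithStats(m)
    for i in range(1,k):
        if s[i,4]>15: print(n,s[i],c[i],plane(d,*c[i],.052))
    if n=="wrist":
        i=1+np.argmax(s[1:,4]); print(cv2.minAreaRect(np.argwhere(l==i)[:,::-1].astype(np.float32)))
        for u,v,z in[(244,294,.052),(265,294,.052),(247,329,.052),(268,329,.052),(293,265,.075),(300,378,.075),(391,259,.075),(357,215,.04),(263,168,0.),(260,180,.076),(180,200,0.),(169,209,.076)]: print(u,v,plane(d,u,v,z))
        g=cv2.convertScaleAbs(d["image"],alpha=4); cv2.imwrite("pics/w1.png",cv2.resize(g[190:410,220:480,::-1],None,fx=3,fy=2.7))
    else:
        x,y=(180,150) if n=="scene" else (190,160)
        cv2.imwrite(f"pics/{n}1.png",cv2.resize(cv2.convertScaleAbs(d["image"],alpha=2)[y:y+150,x:x+200,::-1],None,fx=4,fy=4))
E
```

```text
scene [284 198  13   7  35] [289.4286 200.6   ] [ 0.5183 -0.133   0.052 ]
scene [  0 278  11  14 114] [  4.1404 283.9211] [ 1.1335 -0.2893  0.052 ]
wrist [244 294  17   3  28] [252.8929 294.6786] [ 0.5192 -0.1105  0.052 ]
wrist [258 299   4  27  60] [259.3667 312.2   ] [ 0.5252 -0.1303  0.052 ]
wrist [248 300   4  27  61] [249.4918 313.1148] [ 0.5153 -0.1314  0.052 ]
wrist [253 300   4  26  55] [254.4909 312.6182] [ 0.5203 -0.1308  0.052 ]
((249.50003051757812, 313.0000305175781), (26.16482925415039, 2.2633931636810303), 84.80557250976562)
244 294 [ 0.5104 -0.1098  0.052 ]
265 294 [ 0.5312 -0.1098  0.052 ]
247 329 [ 0.5122 -0.1499  0.052 ]
268 329 [ 0.5336 -0.1499  0.052 ]
293 265 [ 0.558  -0.0675  0.075 ]
300 378 [ 0.5658 -0.1902  0.075 ]
391 259 [ 0.6451 -0.0616  0.075 ]
357 215 [ 0.6198 -0.0317  0.04  ]
263 168 [0.5283 0.0065 0.    ]
260 180 [0.53   0.0102 0.076 ]
180 200 [ 0.4398 -0.0278  0.    ]
169 209 [ 0.4522 -0.0149  0.076 ]
```

View pics/w1.png

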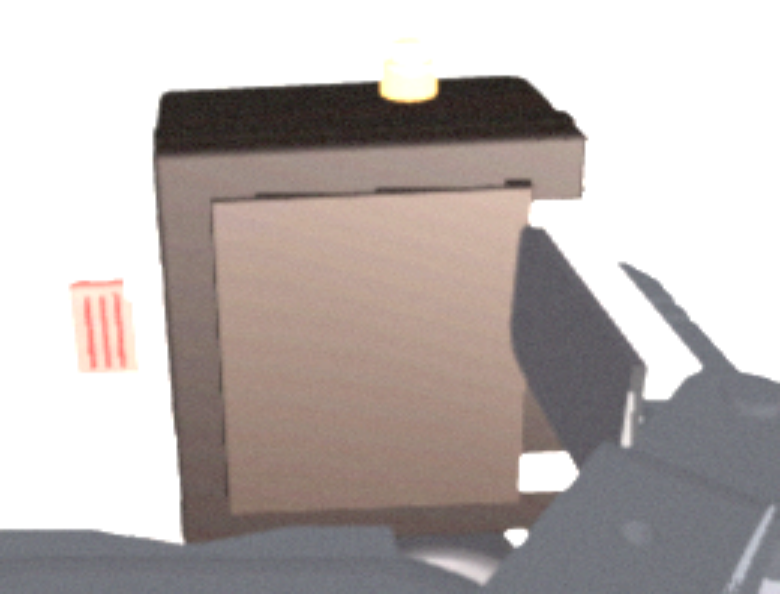

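View pics/side1.png

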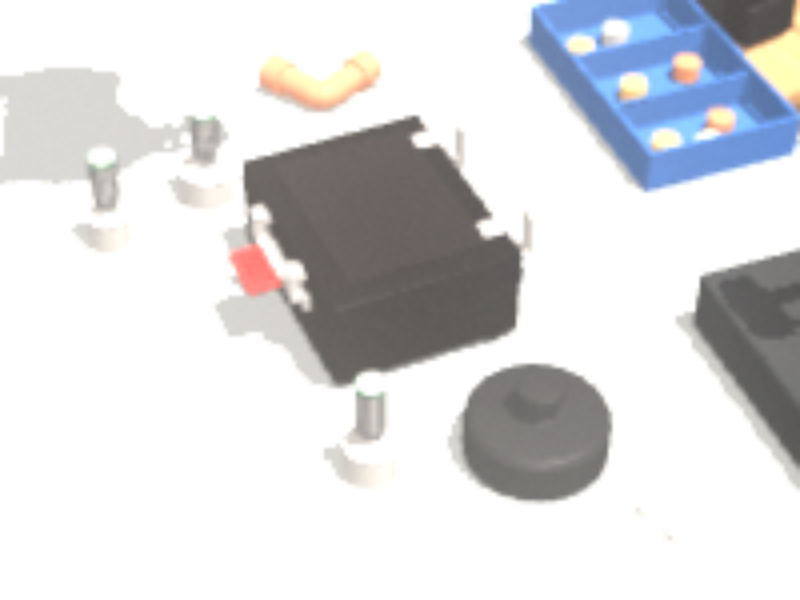

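```bash
python3 - <<'E'
from h import *
np.set_printoptions(precision=4,suppress=True)
d=env.get_image("wrist")
f=lambda u,v,z:print(u,v,plane(d,u,v,z))
for p in[(272.3,246.7,.075),(281.3,390,.075),(414.3,240,.075)]: f(*p)
a=np.radians(2.9);R=np.array([[np.cos(a),-np.sin(a),0],[np.sin(a),np.cos(a),0],[0,0,1]])
O=np.array([.522,-.130,0])+R@[.085,0,0];print("O",O)
P=[(-85,0,52),(-65,80,75),(-65,-80,75),(67,80,75),(67,-80,75),(-65,-80,0),(-65,80,0),(0,100,40)]
for n in("scene","side","wrist"):
    d=env.get_image(n);im=cv2.convertScaleAbs(d["image"],alpha=2)[:,:,::-1].copy()
    im=cv2.resize(im,None,fx=4,fy=4,interpolation=cv2.INTER_CUBIC)
    for q in P:
        p=proj(d,O+R@(np.array(q)/1e3)); cv2.circle(im,tuple(int(4*v+2) for v in p),4,(0,255,0),-1)
    c=proj(d,O+[0,0,.05]); x,y=int(4*c[0])-400,int(4*c[1])-300
    y=min(max(y,0),1080)
    cv2.imwrite(f"pics/{n}2.png",im[y:y+600,x:x+800])
d=env.get_image("side"); print("third gauge",plane(d,283,277,.0))
E
```

```text
272.3 246.7 [ 0.5397 -0.0499  0.075 ]
281.3 390 [ 0.5473 -0.2049  0.075 ]
414.3 240 [ 0.664  -0.0436  0.075 ]
O [ 0.6069 -0.1257  0.    ]
third gauge [ 0.5477 -0.2765  0.    ]
```

View pics/scene2.png

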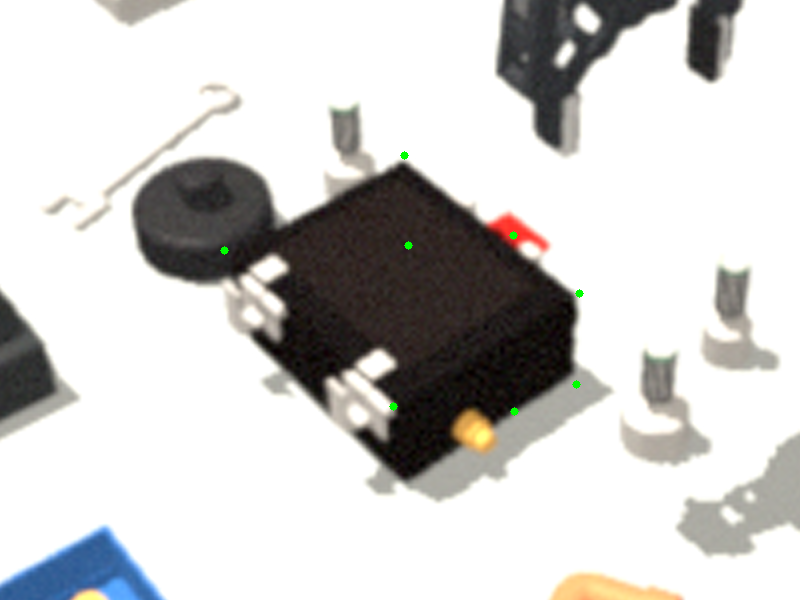

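View pics/side2.png

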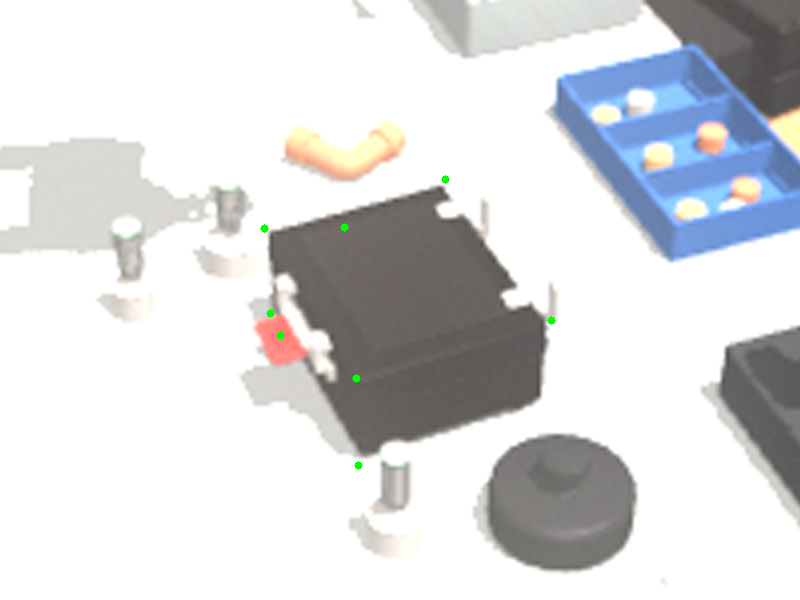

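View pics/wrist2.png

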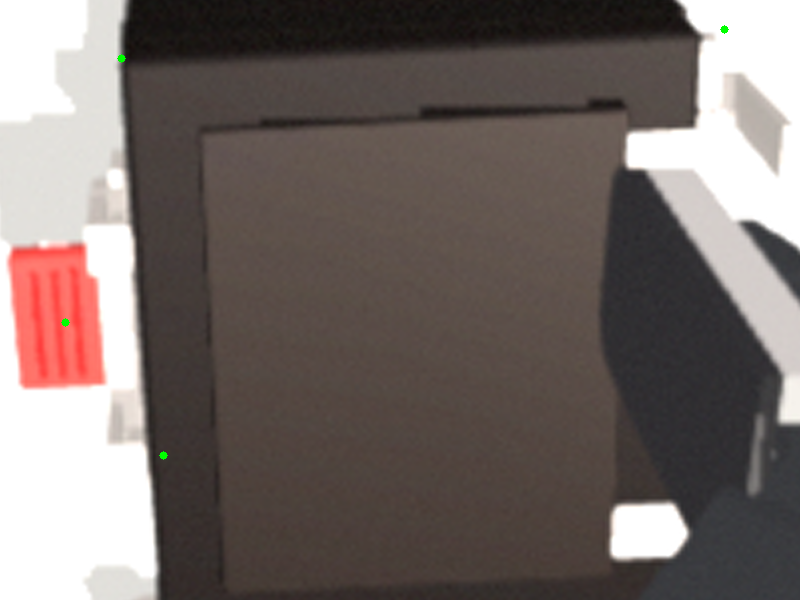

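The tab centre is at about (0.5205, -0.1295), with the housing yawed about +3° and its origin near (0.606, -0.126). I'll shut the fingers, move over at height, turn so the camera faces the robot side, and lean the tool back 20°. That keeps the body clear of the rising lid.

```bash
python3 -m pendant '[[[-0.45,-0.12,0],[0,0,0]],[[-0.45,-0.12,0],[0,0,0]],[[-0.4,-0.11,0],[0,0,0]],[[0,0,0],[0,0,-0.1033]],[[0,0,0],[0,0,-0.1033]],[[0,0,0],[0,0,-0.1033]],[[0,0,0],[0,0,-0.1033]],[[0,0,0],[0,0,-0.1033]],[[0,0,0],[0,0,-0.1033]],[[0,0,0],[0,0,-0.1033]],[[0,0,0],[0,0,-0.1033]],[[0,0,0],[0,0,-0.1033]],[[0,0,0],[0,0,-0.1033]],[[0,0,0],[0,-0.111,0]],[[0,0,0],[0,-0.111,0]],[[0,0,0],[0,0,0]]]' -1 20
cat > st.py <<'E'
from h import *
import sys
np.set_printoptions(precision=4,suppress=True)
o=env.observe();T=o["tool_rot"];print(o["time_s"],o["position"],o["ft_force"],o["grip_width"],"q",o["q"]);print(T)
tip=o["position"]+.019*T[:,2]
a=np.radians(3);Rh=np.array([[np.cos(a),-np.sin(a),0],[np.sin(a),np.cos(a),0],[0,0,1]])
O=np.array([.5205,-.1295,0])+Rh@[.085,0,0]
print("tip in housing mm",Rh.T@(tip-O)*1e3)
if len(sys.argv)>2:
    t=O+Rh@(np.array(eval(sys.argv[2]))/1e3); print("shift units",T.T@(t-tip)*10)
for n in("scene","side","wrist"):
    d=env.get_image(n);im=cv2.resize(cv2.convertScaleAbs(d["image"],alpha=1.6)[:,:,::-1],None,fx=3,fy=3,interpolation=cv2.INTER_CUBIC)
    p=proj(d,tip);cv2.circle(im,tuple(int(3*v+1) for v in p),3,(0,255,0),-1)
    c=proj(d,O+[-.03,0,.1]) if n!="wrist" else (280,220)
    x,y=int(max(3*c[0]-400,0)),int(max(3*c[1]-300,0))
    cv2.imwrite(f"pics/{n}_{sys.argv[1]}.png",im[y:y+600,x:x+800] if n!="wrist" else cv2.resize(im,(560,420)))
E
python3 st.py a "(-84,0,85)"
```

```text
time_s: 2.55
position: [0.5132, -0.1298, 0.2261]
tool_rot: [[-0.939, -0.05, 0.34], [-0.047, 0.999, 0.018], [-0.34, 0.001, -0.94]]
ft_force: [-0.4, -0.7, -0.5]
grip_width: -0.0006
2.55 [ 0.5132 -0.1298  0.2261] [-0.398  -0.6852 -0.4685] -0.0005970322481441196 q [ -32.9129   12.0568   91.5122   13.2288   60.763  -130.674 ]
[[-0.9392 -0.0502  0.3398]
 [-0.0469  0.9987  0.0179]
 [-0.3403  0.0009 -0.9403]]
tip in housing mm [-85.8289   0.1147 208.2205]
shift units [ 0.4021 -0.0022  1.1649]
```

```bash
python3 -m pendant '[[[0.1,0,0.29],[0,0,0]],[[0.1,0,0.29],[0,0,0]],[[0.1,0,0.29],[0,0,0]],[[0.1,0,0.29],[0,0,0]],[[0,0,0],[0,0,0]]]'; python3 st.py b "(-84,0,58)"
```

```text
time_s: 3.32
position: [0.5172, -0.1294, 0.102]
tool_rot: [[-0.94, -0.053, 0.337], [-0.049, 0.999, 0.02], [-0.338, 0.003, -0.941]]
ft_force: [-0.8, -0.6, 1.0]
grip_width: 0.0004
3.325 [ 0.5172 -0.1294  0.102 ] [-0.8012 -0.6068  0.9564] 0.00042819776988408965 q [ -32.6123   21.7116  101.9264   17.4588   41.5122 -137.2374]
[[-0.9399 -0.0529  0.3373]
 [-0.049   0.9986  0.0203]
 [-0.3379  0.0025 -0.9412]]
tip in housing mm [-81.888    0.2728  84.0781]
shift units [ 0.108  -0.0034  0.2383]
```

View pics/wrist_b.png

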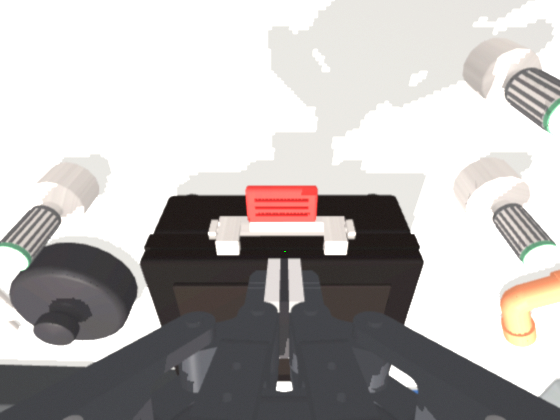

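View pics/side_b.png

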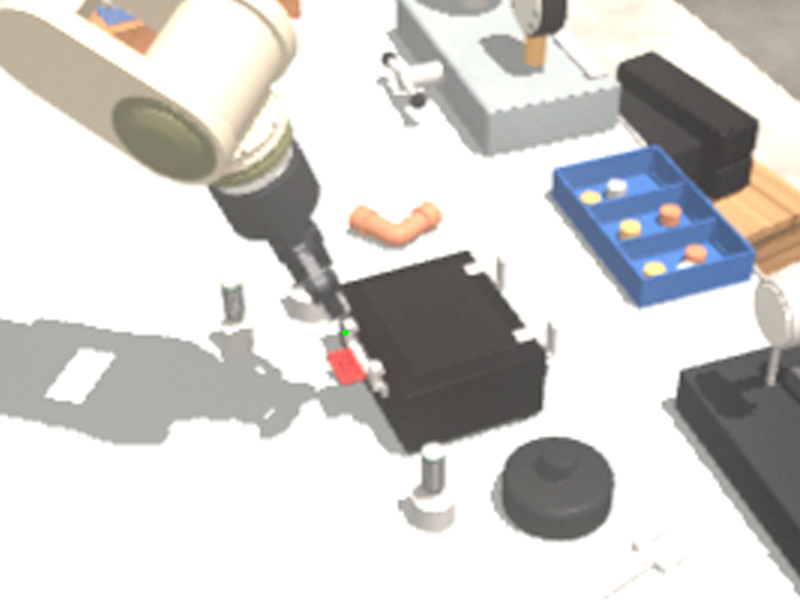

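View pics/scene_b.png

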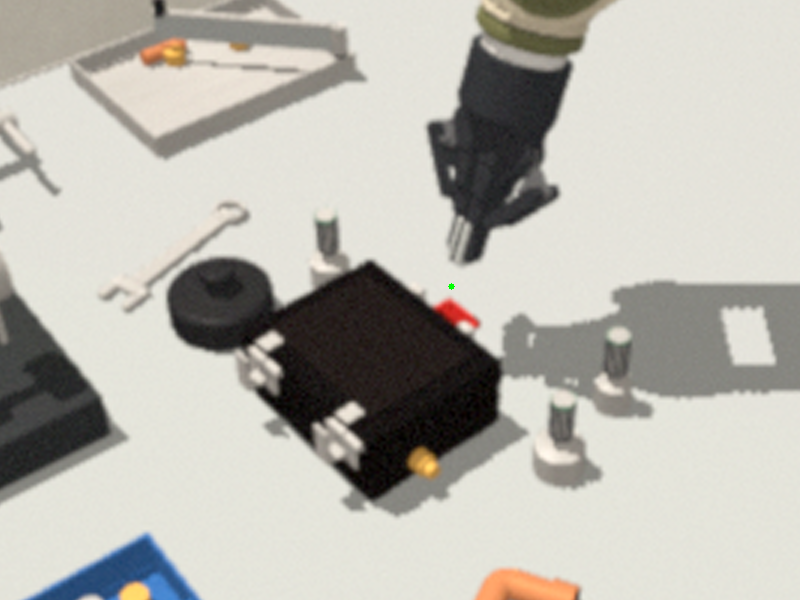

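The tab is at (282,203) in the wrist view, centred on the fingers. The computed tip (green) falls a little beyond the visible fingertips, so I'll check that offset.

```bash
python3 - <<'E'
from h import *
o=env.observe();T=o["tool_rot"];p=o["position"]
for n in("scene","side","wrist"):
    d=env.get_image(n);im=cv2.resize(cv2.convertScaleAbs(d["image"],alpha=3)[:,:,::-1],None,fx=6,fy=6,interpolation=cv2.INTER_CUBIC)
    for k,c in((-.02,(255,0,0)),(0,(0,0,255)),(.01,(255,0,255)),(.019,(0,255,0))):
        for s in (-.011,.011): 
            q=proj(d,p+k*T[:,2]+s*T[:,0]);cv2.circle(im,tuple(int(6*v+3) for v in q),3,c,-1)
    c=proj(d,p);x,y=int(6*c[0]-200),int(6*c[1]-200);cv2.imwrite(f"pics/z{n}.png",im[y:y+400,x:x+400])
a=[cv2.imread(f"pics/z{n}.png") for n in("scene","side")];cv2.imwrite("pics/zz.png",np.hstack(a))
E
```

```text
(no output)
```

View pics/zz.png

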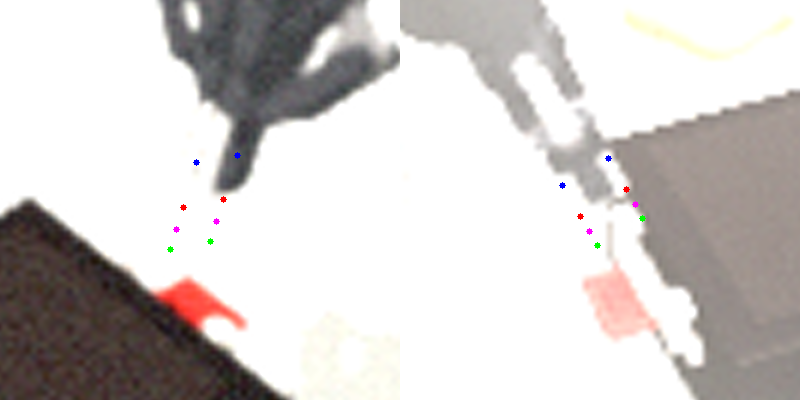

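View pics/zwrist.png

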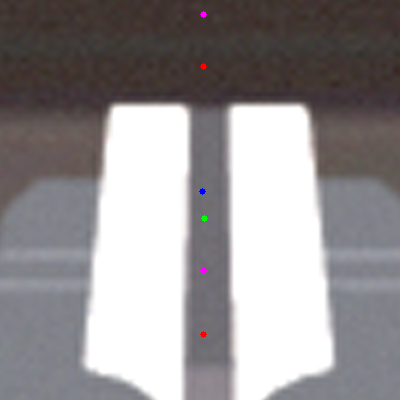

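```bash
python3 - <<'E'
from h import *
o=env.observe();T=o["tool_rot"];p=o["position"]
L=[]
for n in("scene","side"):
    d=env.get_image(n);im=cv2.resize(d["image"][:,:,::-1],None,fx=8,fy=8,interpolation=cv2.INTER_CUBIC)
    for k,c in((0,(0,0,255)),(.019,(0,255,0))):
        for s in (-.011,.011): 
            q=proj(d,p+k*T[:,2]+s*T[:,0]);cv2.circle(im,tuple(int(8*v+4) for v in q),2,c,-1)
    c=proj(d,p);x,y=int(8*c[0]-200),int(8*c[1]-300);L.append(im[y:y+500,x:x+400])
cv2.imwrite("pics/zz2.png",np.hstack(L))
E
```

```text
(no output)
```

View pics/zz2.png

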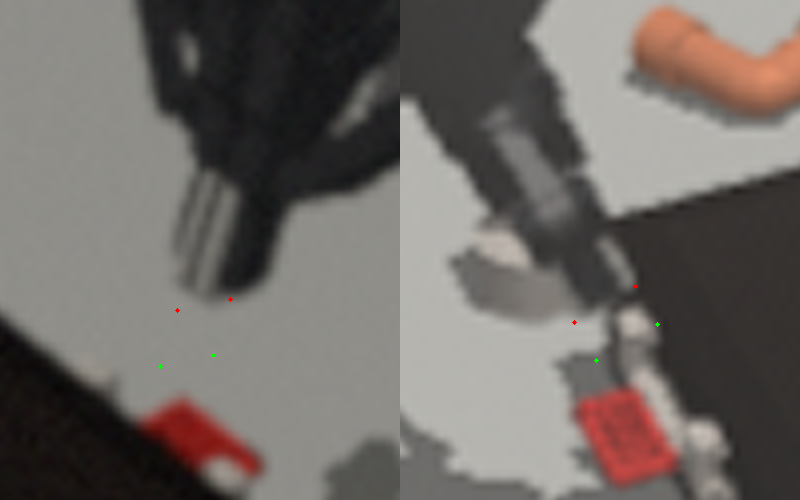

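```bash
python3 - <<'E'
from h import *
o=env.observe();T=o["tool_rot"];p=o["position"]
ds,dd=env.get_image("scene"),env.get_image("side")
def px(d,u,v):
    c=proj(d,p);x,y=int(8*c[0]-200),int(8*c[1]-300);return (u+x-4)/8,(v+y-4)/8
X=tri([ray(ds,*px(ds,215,296)),ray(dd,*px(dd,605,302) if 0 else px(dd,205,302))])
print(X,"rel TCP in tool mm",T.T@(X-p)*1e3)
# tab centre
X=tri([ray(ds,*px(ds,205,437)),ray(dd,*px(dd,227,437))]);print(X)
E
```

```text
[ 0.5156149  -0.12992287  0.10621468] rel TCP in tool mm [ 0.96595037  0.20552933 -2.25472306]
[ 0.51870192 -0.13181898  0.05074255]
```

Triangulation puts the visible fingertips about at the TCP rather than 19 mm ahead. I'll go down in small steps and feel for contact.

```bash
python3 -m pendant '[[[0.034,0,0.094],[0,0,0]],[[0.034,0,0.094],[0,0,0]],[[0.015,0,0.04],[0,0,0]],[[0,0,0],[0,0,0]]]'; python3 st.py c "(-84,0,50)"
```

```text
time_s: 4.32
position: [0.5169, -0.1298, 0.0788]
tool_rot: [[-0.939, -0.052, 0.34], [-0.048, 0.999, 0.018], [-0.341, 0.001, -0.94]]
ft_force: [0.1, -0.0, 0.6]
grip_width: 0.0001
4.325 [ 0.5169 -0.1298  0.0788] [ 0.0781 -0.0011  0.6282] 9.672638058348666e-05 q [ -32.6753   23.8769  103.7173   19.067    37.556  -139.2995]
[[-0.9389 -0.0518  0.3404]
 [-0.0485  0.9987  0.0182]
 [-0.3409  0.0006 -0.9401]]
tip in housing mm [-82.1704  -0.1212  60.971 ]
shift units [0.0546 0.0011 0.0969]
```

View pics/wrist_c.png

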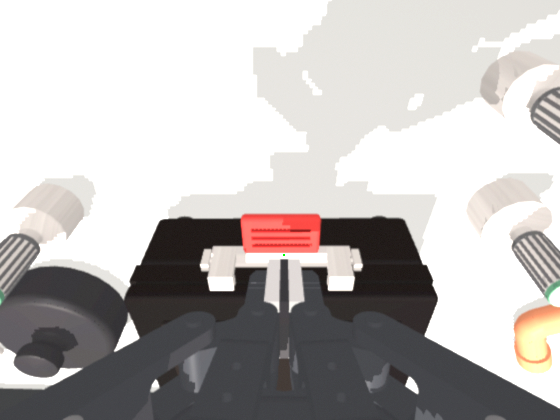

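View pics/side_c.png

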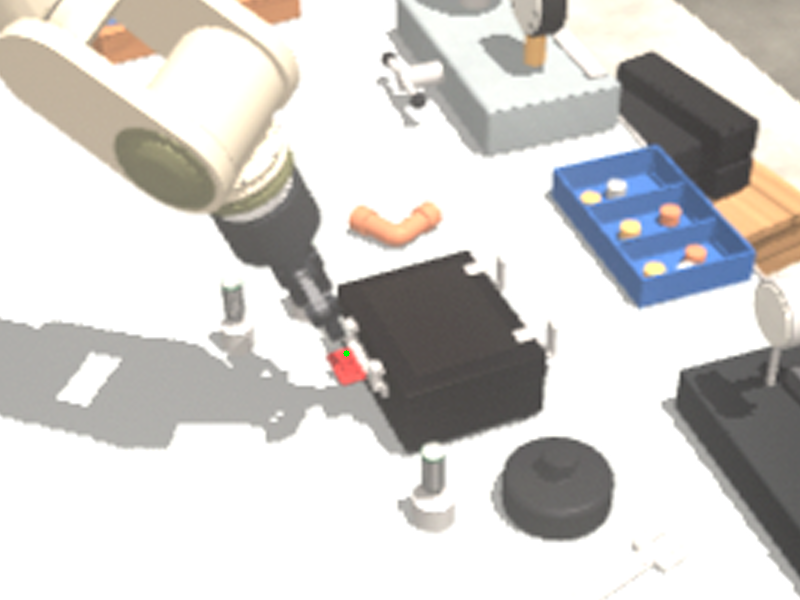

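View pics/scene_c.png

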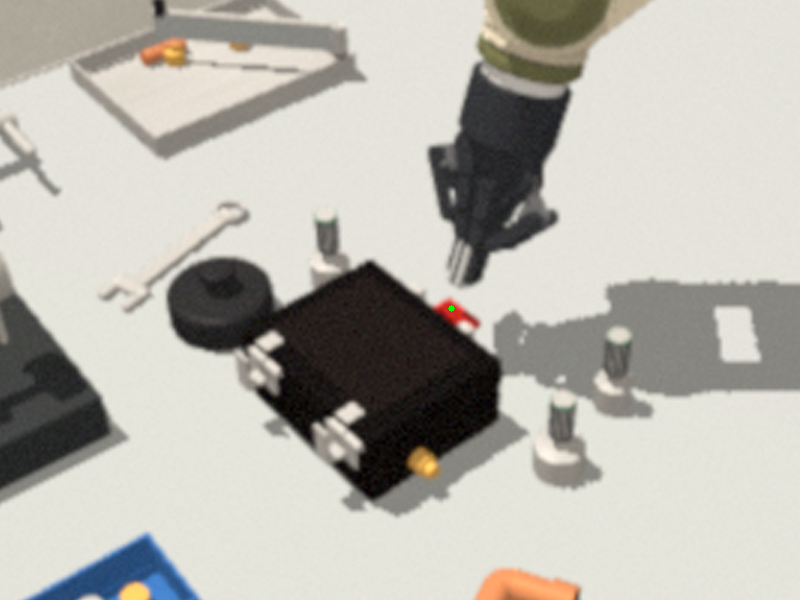

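The tips are still about 20 mm above the tab in the side view (tip at 340,348; tab at 346,367) and in line with it. Continuing down.

```bash
python3 -m pendant '[[[0.034,0,0.094],[0,0,0]],[[0.017,0,0.047],[0,0,0]],[[0,0,0],[0,0,0]]]'; python3 -m pendant '[[[0.014,0,0.037],[0,0,0]],[[0,0,0],[0,0,0]]]';  python3 st.py d "(-84,0,50)"
```

```text
time_s: 4.85
position: [0.5168, -0.1297, 0.0638]
tool_rot: [[-0.939, -0.052, 0.34], [-0.048, 0.999, 0.018], [-0.341, 0.001, -0.94]]
ft_force: [1.1, 0.7, 0.7]
grip_width: 0.0002
time_s: 5.1
position: [0.5169, -0.1298, 0.0602]
tool_rot: [[-0.939, -0.052, 0.341], [-0.049, 0.999, 0.018], [-0.341, 0.0, -0.94]]
ft_force: [0.9, -0.0, 0.1]
grip_width: -0.0003
5.1 [ 0.5169 -0.1298  0.0602] [ 0.9382 -0.0294  0.0947] -0.00025454350479390636 q [ -32.6761   25.7791  104.9144   20.5265   34.6062 -141.1067]
[[-0.9387 -0.0518  0.3409]
 [-0.0486  0.9987  0.0179]
 [-0.3414  0.0003 -0.9399]]
tip in housing mm [-82.1288  -0.1532  42.3357]
shift units [-0.0086  0.0015 -0.0784]
```

View pics/wrist_d.png

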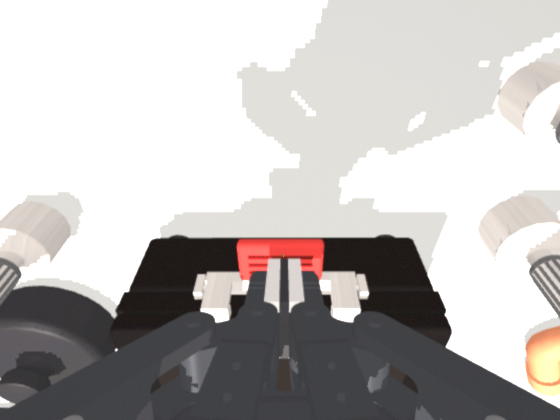

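View pics/side_d.png

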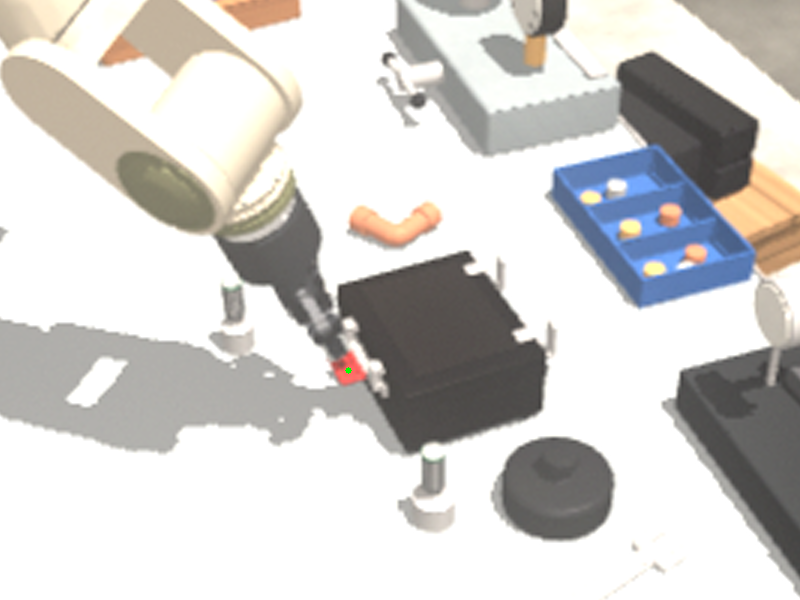

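The fingertip's near edge (row 258) sits slightly toward the housing side of the tab. I'll shift about 4 mm outward and descend in 2–3 mm steps.

```bash
python3 -m pendant '[[[0.038,0,-0.014],[0,0,0]],[[0.01,0,0.028],[0,0,0]],[[0,0,0],[0,0,0]]]'; python3 -m pendant '[[[0.01,0,0.028],[0,0,0]],[[0,0,0],[0,0,0]]]';python3 -m pendant '[[[0.007,0,0.019],[0,0,0]],[[0,0,0],[0,0,0]]]';  python3 st.py e "(-84,0,50)"
```

```text
time_s: 5.62
position: [0.5128, -0.1301, 0.0573]
tool_rot: [[-0.939, -0.052, 0.341], [-0.048, 0.999, 0.018], [-0.341, 0.0, -0.94]]
ft_force: [-0.0, -0.3, 0.8]
grip_width: -0.0002
time_s: 5.88
position: [0.5129, -0.13, 0.0542]
tool_rot: [[-0.939, -0.052, 0.341], [-0.049, 0.999, 0.018], [-0.341, 0.0, -0.94]]
ft_force: [0.7, 0.2, 0.3]
grip_width: -0.0
time_s: 6.12
position: [0.5129, -0.1301, 0.0523]
tool_rot: [[-0.939, -0.052, 0.341], [-0.049, 0.999, 0.018], [-0.341, 0.0, -0.94]]
ft_force: [0.8, 0.1, 0.2]
grip_width: -0.0002
6.125 [ 0.5129 -0.1301  0.0523] [0.8269 0.0806 0.1711] -0.00021571041188496592 q [ -32.9883   26.3574  105.959    21.5139   33.1668 -142.5469]
[[-0.9386 -0.0518  0.341 ]
 [-0.0487  0.9987  0.0178]
 [-0.3415  0.0001 -0.9399]]
tip in housing mm [-86.1153  -0.1737  34.4561]
shift units [-0.073   0.0018 -0.1389]
```

View pics/wrist_e.png

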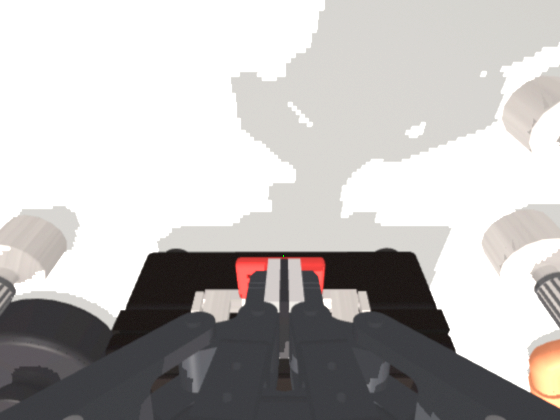

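View pics/side_e.png

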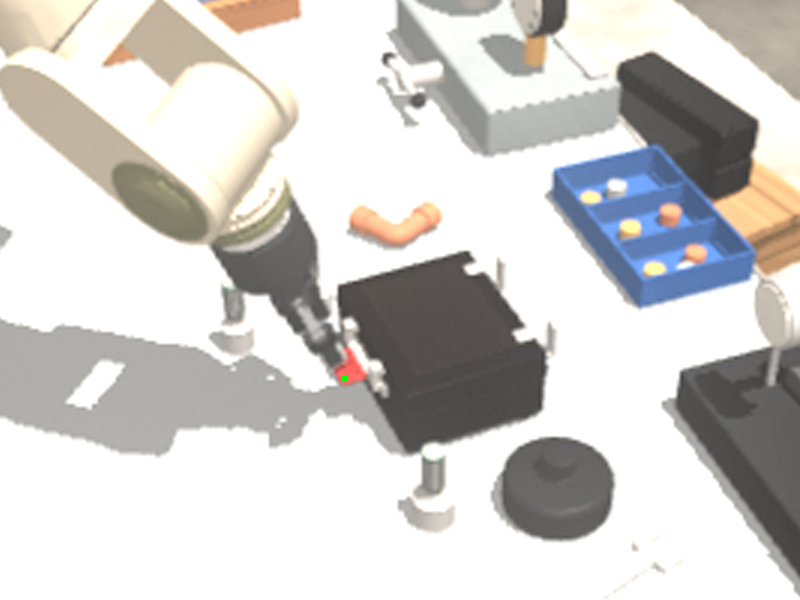

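```bash
for i in 1 2; do python3 -m pendant '[[[0.01,0,0.028],[0,0,0]],[[0,0,0],[0,0,0]]]' | egrep 'posi|force'; done;  python3 st.py f "(-84,0,50)"|tail -2
```

```text
position: [0.5129, -0.13, 0.0492]
ft_force: [0.1, -0.2, -0.2]
position: [0.513, -0.1301, 0.0464]
ft_force: [-0.3, -0.5, -0.3]
tip in housing mm [-86.0242  -0.2354  28.5125]
shift units [-0.0924  0.0024 -0.195 ]
```

View pics/wrist_f.png

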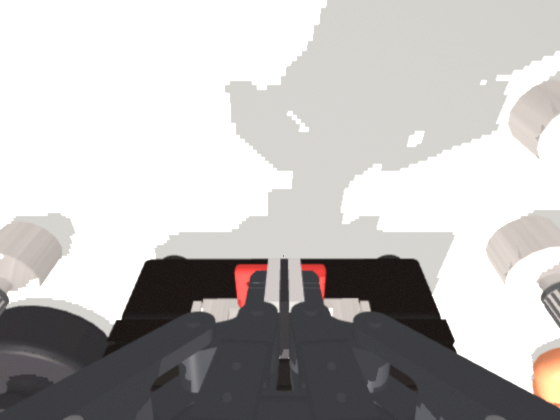

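View pics/scene_f.png

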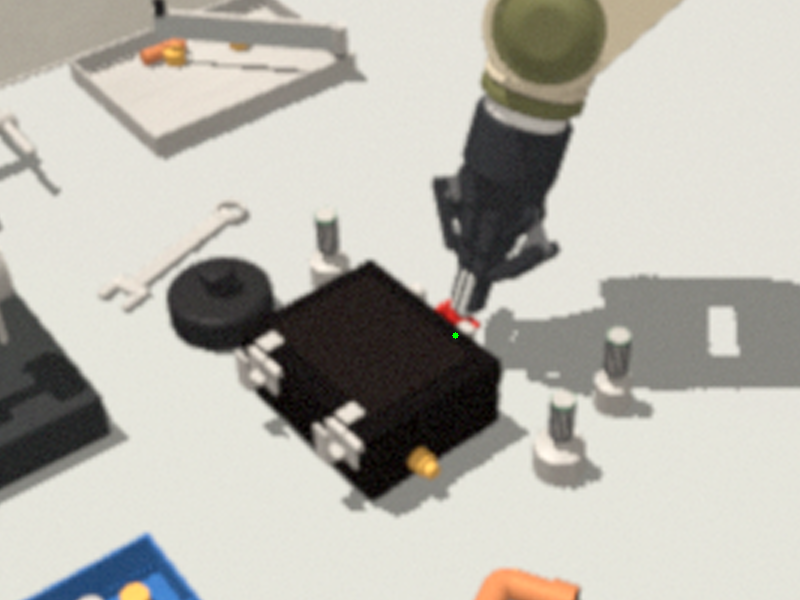

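```bash
cat > zoom.py <<'E'
from h import *
import sys
o=env.observe();T=o["tool_rot"];p=o["position"]
L=[]
for n in("scene","side"):
    d=env.get_image(n);im=cv2.resize(cv2.convertScaleAbs(d["image"],alpha=1.3)[:,:,::-1],None,fx=8,fy=8,interpolation=cv2.INTER_CUBIC)
    c=proj(d,p);x,y=int(8*c[0]-200),int(8*c[1]-300);L.append(im[y:y+500,x:x+400]);print(n,x,y)
cv2.imwrite(f"pics/zoom_{sys.argv[1]}.png",np.hstack(L))
d=env.get_image("wrist");cv2.imwrite(f"pics/zw_{sys.argv[1]}.png",cv2.resize(cv2.convertScaleAbs(d["image"],alpha=1.5)[200:350,180:390,::-1],None,fx=3.8,fy=3.8,interpolation=cv2.INTER_CUBIC))
E
python3 zoom.py f
```

```text
scene 2135 1315
side 1801 1525
```

View pics/zoom_f.png

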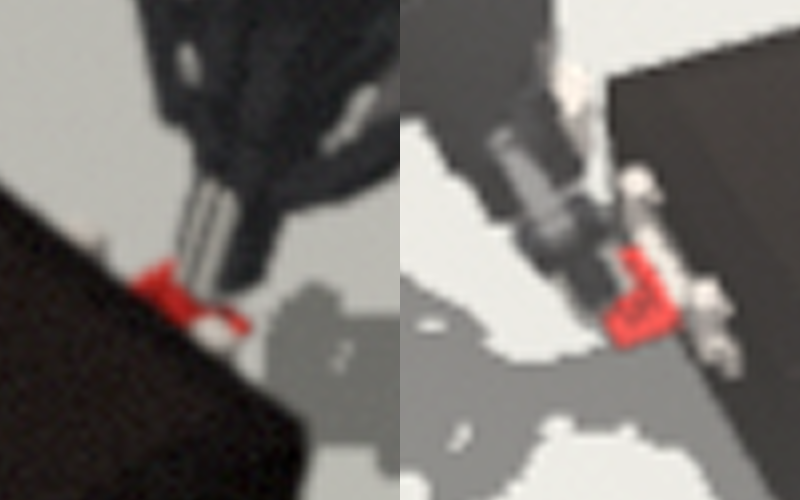

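View pics/zw_f.png

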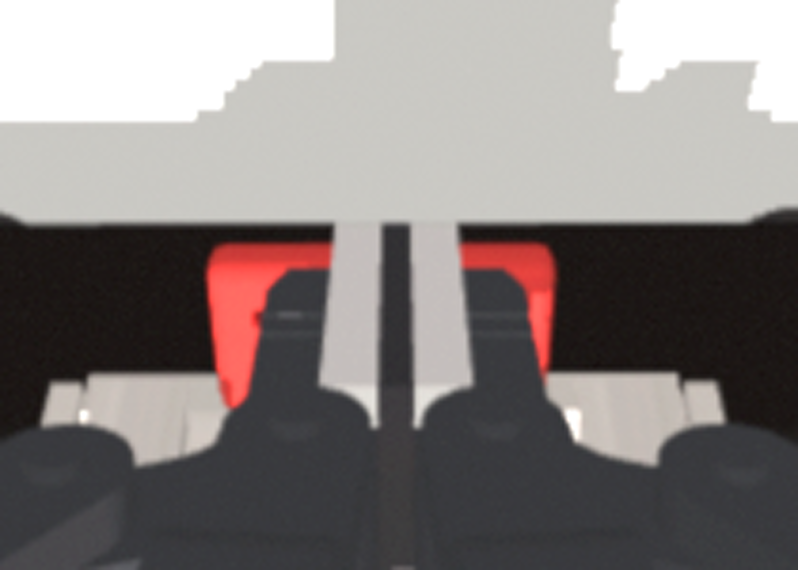

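```bash
python3 - <<'E'
from h import *
np.set_printoptions(precision=4,suppress=True)
o=env.observe();T=o["tool_rot"];p=o["position"]
A,B,W=env.get_image("scene"),env.get_image("side"),env.get_image("wrist")
f=lambda u,v,x,y:((u+x-3.5)/8,(v+y-3.5)/8)
a=f(218,296,2135,1315);b=f(218,303,1801,1525)
X=tri([ray(A,*a),ray(B,*b)]);print(X,T.T@(X-p)*1e3, proj(A,X)-a,proj(B,X)-b)
# wrist: tip outer edge mid and tab top outer/inner edge at z .052
w=(180+396/3.8,200+221/3.8);c,r=ray(W,*w)
for z in(.04,.045,.05,.055,.06):print(z,c+r*(z-c[2])/r[2])
for v in(243,268,375):
  print(v,plane(W,180+380/3.8,200+v/3.8,.052))
print("cam",c,T.T@(c-p))
E
```

```text
[ 0.5132 -0.13    0.0484] [-0.805   0.1008 -1.6251] [-1.8332  0.5475] [-1.758  -0.4097]
0.04 [ 0.5099 -0.1297  0.04  ]
0.045 [ 0.505 -0.13   0.045]
0.05 [ 0.5001 -0.1303  0.05  ]
0.055 [ 0.4952 -0.1305  0.055 ]
0.06 [ 0.4903 -0.1308  0.06  ]
243 [ 0.5016 -0.1319  0.052 ]
268 [ 0.5055 -0.1318  0.052 ]
375 [ 0.5235 -0.1309  0.052 ]
cam [ 0.393  -0.136   0.1595] [ 0.0743  0.0003 -0.1472]
```

The tip looks flush on the front part of the tab, which may already be partly pressed by a very small force. I'll continue down and watch the lid.

```bash
for i in 1 2; do python3 -m pendant '[[[0.01,0,0.028],[0,0,0]],[[0,0,0],[0,0,0]]]' | egrep 'posi|force'; done;  python3 zoom.py g
```

```text
position: [0.513, -0.1301, 0.0434]
ft_force: [-2.0, 0.3, 0.6]
position: [0.5131, -0.1301, 0.0404]
ft_force: [0.4, 0.1, 1.1]
scene 2134 1330
side 1802 1540
```

View pics/zoom_g.png

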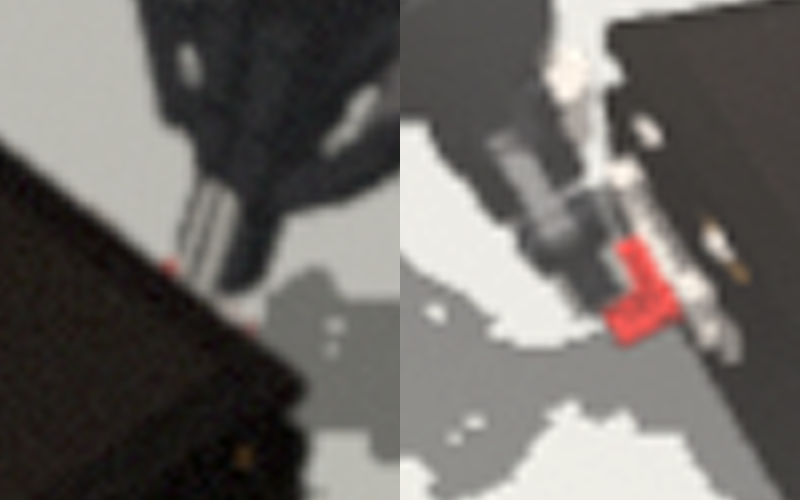

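View pics/zw_g.png

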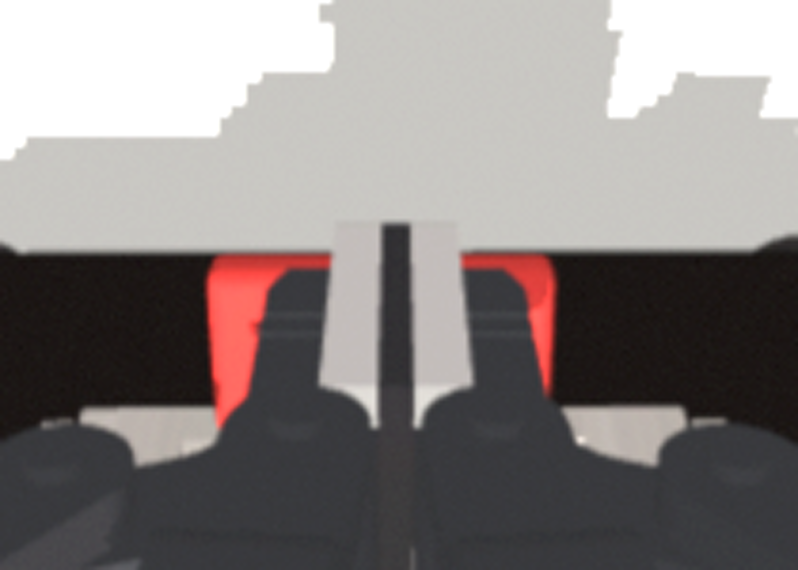

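The hooks have let go: the lid is rising in both views. I'll hold for a moment, then look.

```bash
python3 -m pendant '[[[0,0,0],[0,0,0]],[[0,0,0],[0,0,0]],[[0,0,0],[0,0,0]],[[0,0,0],[0,0,0]],[[0,0,0],[0,0,0]],[[0,0,0],[0,0,0]]]';  python3 st.py h
```

```text
time_s: 8.62
position: [0.513, -0.1301, 0.0406]
tool_rot: [[-0.939, -0.052, 0.341], [-0.049, 0.999, 0.018], [-0.342, -0.0, -0.94]]
ft_force: [-0.1, 0.1, 1.6]
grip_width: 0.0001
8.625 [ 0.513  -0.1301  0.0406] [-0.0594  0.1348  1.6389] 0.00011317128148793256 q [ -32.985    27.6458  106.6143   22.6808   31.3503 -143.9225]
[[-0.9386 -0.0518  0.3412]
 [-0.0487  0.9987  0.0177]
 [-0.3417 -0.     -0.9398]]
tip in housing mm [-86.0003  -0.2267  22.728 ]
```

View pics/side_h.png

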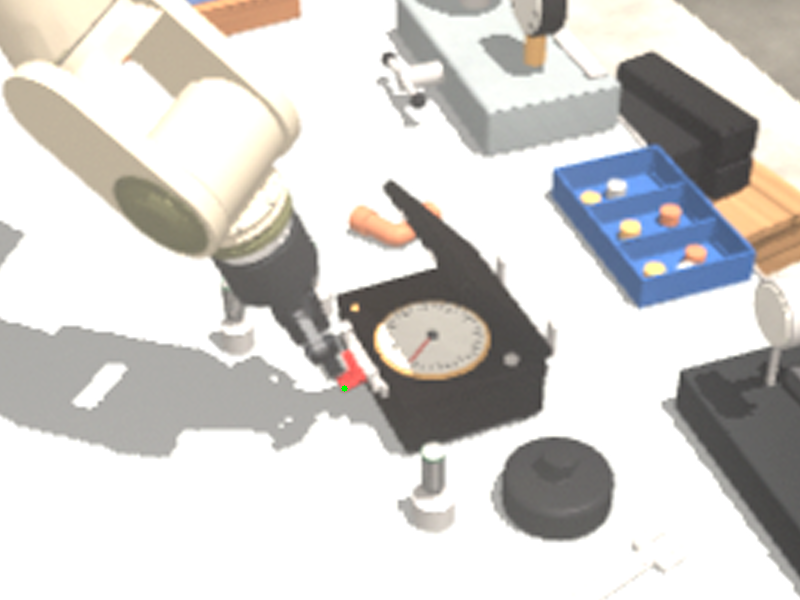

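View pics/scene_h.png

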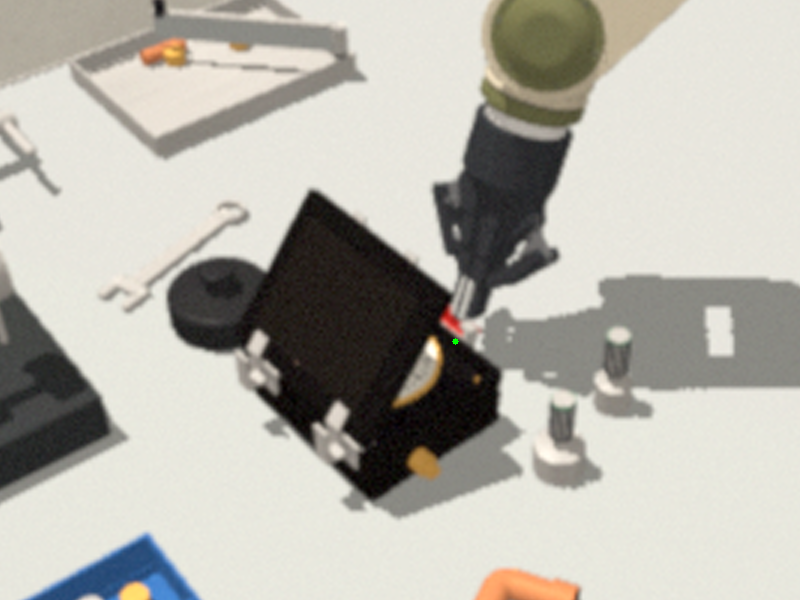

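The lid is ajar with the dial visible, and the housing hasn't moved. I'll retract along the tool axis, then rise in front of the lid edge.

```bash
python3 -m pendant '[[[0,0,-0.2],[0,0,0]],[[0,0,-0.2],[0,0,0]],[[-0.226,0,-0.173],[0,0,0]],[[-0.226,0,-0.173],[0,0,0]],[[-0.226,0,-0.173],[0,0,0]],[[0,0,0],[0,0,0]],[[0,0,0],[0,0,0]]]';  python3 st.py i
```

```text
time_s: 9.65
position: [0.5443, -0.128, 0.1489]
tool_rot: [[-0.939, -0.052, 0.339], [-0.048, 0.999, 0.019], [-0.34, 0.001, -0.94]]
ft_force: [-0.1, 0.9, 0.0]
grip_width: 0.0003
9.65 [ 0.5443 -0.128   0.1489] [-0.1108  0.8501  0.0174] 0.0002514914369461001 q [ -30.6237   19.9282   94.5887   14.3587   49.6697 -131.392 ]
[[-0.9392 -0.052   0.3393]
 [-0.0485  0.9986  0.0188]
 [-0.3398  0.0012 -0.9405]]
tip in housing mm [-54.665    0.2611 131.0095]
```

View pics/side_i.png

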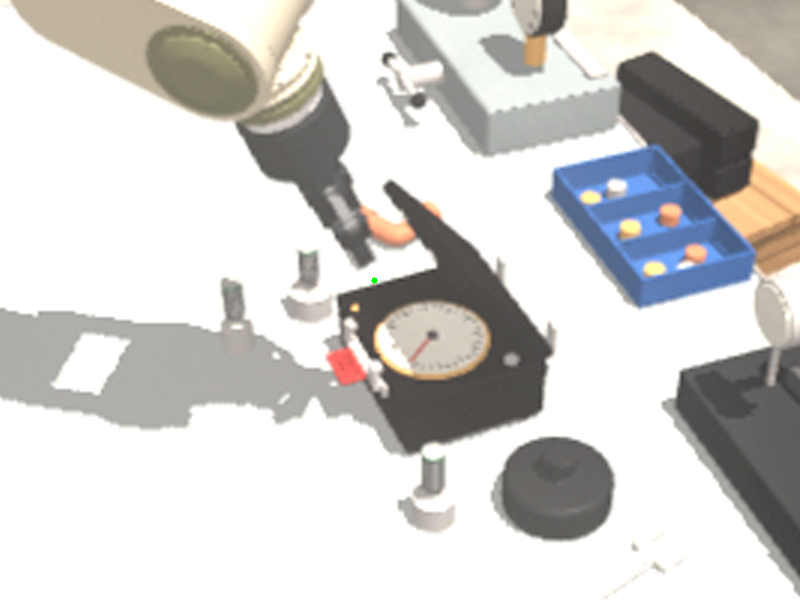

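View pics/scene_i.png

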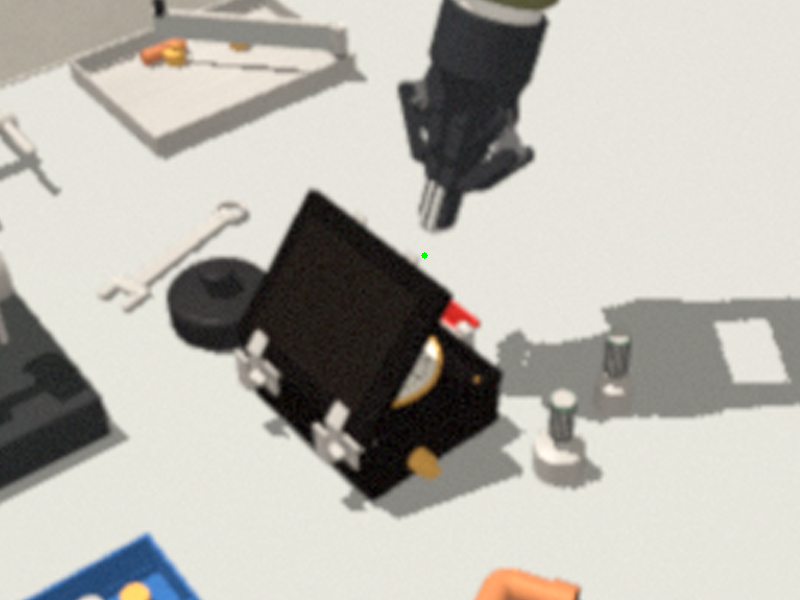

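The lid stays ajar and the tip is in front of its free edge, below edge height. Pushing toward the back.

```bash
python3 -m pendant '[[[-0.094,0,0.034],[0,0,0]],[[-0.094,0,0.034],[0,0,0]],[[-0.094,0,0.034],[0,0,0]],[[-0.094,0,0.034],[0,0,0]],[[-0.094,0,0.034],[0,0,0]],[[-0.094,0,0.034],[0,0,0]],[[-0.094,0,0.034],[0,0,0]],[[0,0,0],[0,0,0]]]';  python3 st.py j
```

```text
time_s: 10.8
position: [0.6158, -0.1247, 0.1501]
tool_rot: [[-0.938, -0.052, 0.341], [-0.049, 0.999, 0.018], [-0.342, -0.0, -0.94]]
ft_force: [0.2, 0.3, -0.3]
grip_width: -0.0002
10.8 [ 0.6158 -0.1247  0.1501] [ 0.1806  0.3301 -0.2913] -0.00016687424727733247 q [ -26.3396   25.8736   84.0877   12.0879   53.0609 -125.1745]
[[-0.9385 -0.0522  0.3414]
 [-0.0491  0.9986  0.0178]
 [-0.3418 -0.0001 -0.9398]]
tip in housing mm [ 16.8887  -0.221  132.2474]
```

View pics/side_j.png

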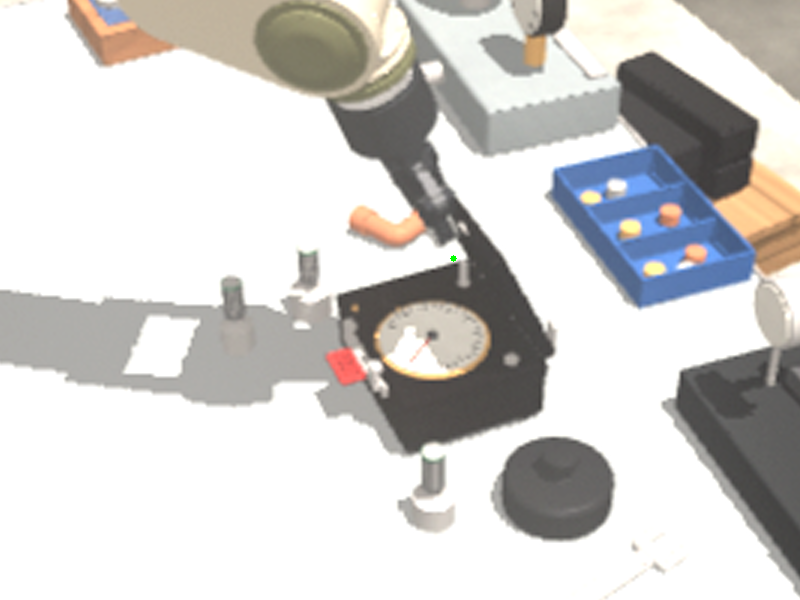

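View pics/scene_j.png

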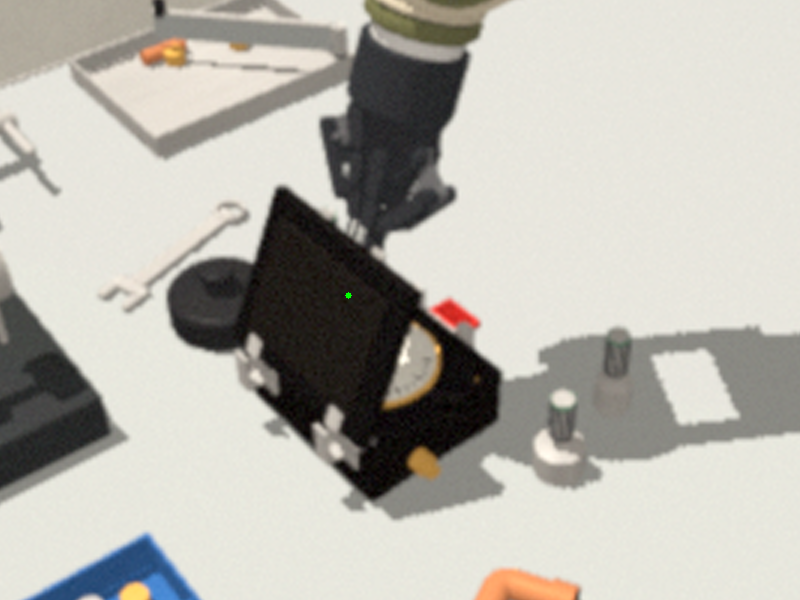

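The lid is turning and the housing's front corner is still at (408,447) in the side view. Continuing.

```bash
python3 -m pendant '[[[-0.094,0,0.034],[0,0,0]],[[-0.094,0,0.034],[0,0,0]],[[-0.094,0,0.034],[0,0,0]],[[-0.094,0,0.034],[0,0,0]],[[-0.094,0,0.034],[0,0,0]],[[-0.094,0,0.034],[0,0,0]],[[0,0,0],[0,0,0]]]';  python3 st.py k
```

```text
time_s: 11.82
position: [0.6757, -0.1216, 0.1501]
tool_rot: [[-0.938, -0.052, 0.341], [-0.049, 0.999, 0.018], [-0.342, -0.0, -0.94]]
ft_force: [-0.5, -0.9, -0.2]
grip_width: 0.0002
11.825 [ 0.6757 -0.1216  0.1501] [-0.508  -0.9392 -0.1998] 0.00016800100132743228 q [ -23.4606   31.1044   74.4244   10.4721   56.8767 -120.8282]
[[-0.9385 -0.0522  0.3413]
 [-0.0491  0.9986  0.0178]
 [-0.3418 -0.     -0.9398]]
tip in housing mm [ 76.8569  -0.2195 132.2751]
```

View pics/side_k.png

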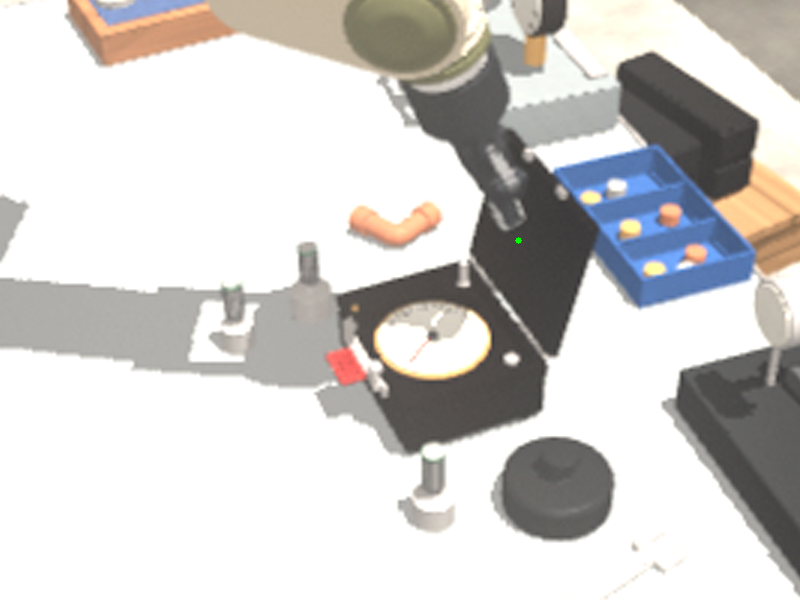

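View pics/scene_k.png

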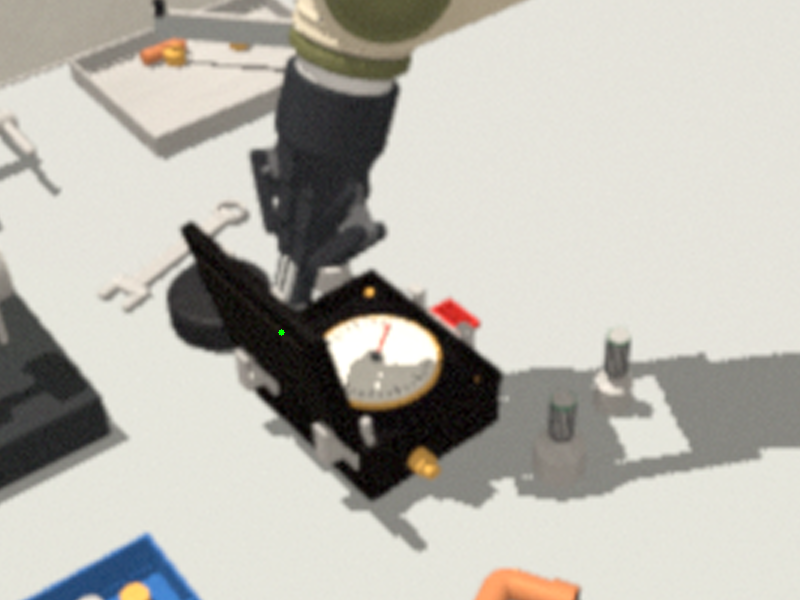

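```bash
python3 -m pendant '[[[-0.066,0,0.024],[0,0,0]],[[-0.066,0,0.024],[0,0,0]],[[0,0,0],[0,0,0]],[[0,0,0],[0,0,0]],[[0,0,0],[0,0,0]],[[0,0,0],[0,0,0]]]';  python3 st.py l
```

```text
time_s: 12.72
position: [0.689, -0.121, 0.1504]
tool_rot: [[-0.939, -0.052, 0.341], [-0.049, 0.999, 0.018], [-0.342, 0.0, -0.94]]
ft_force: [-0.2, 0.0, 0.9]
grip_width: 0.0001
12.725 [ 0.689  -0.121   0.1504] [-0.1944  0.0366  0.9028] 5.013203323209047e-05 q [ -22.8969   32.2956   72.1125   10.1361   57.8838 -119.9225]
[[-0.9386 -0.0517  0.3412]
 [-0.0486  0.9987  0.0177]
 [-0.3417  0.     -0.9398]]
tip in housing mm [ 90.2345  -0.3245 132.5053]
```

View pics/side_l.png

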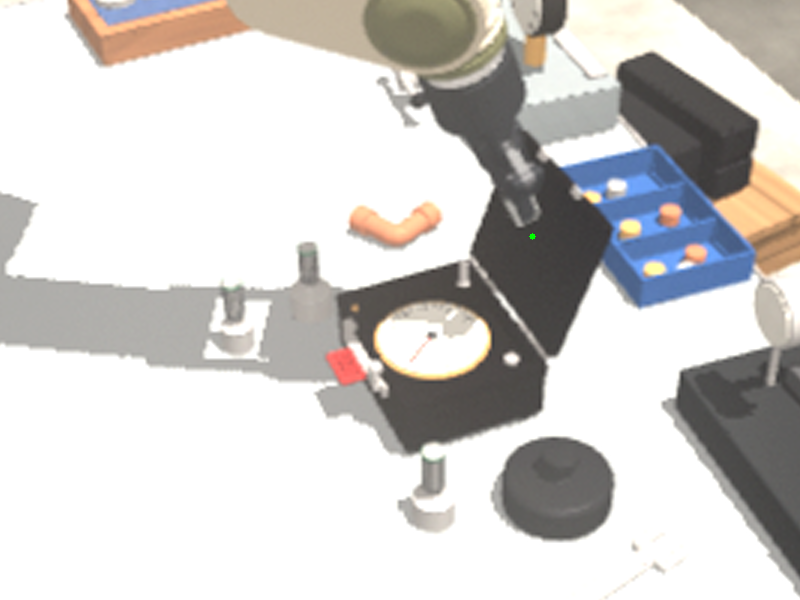

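View pics/scene_l.png

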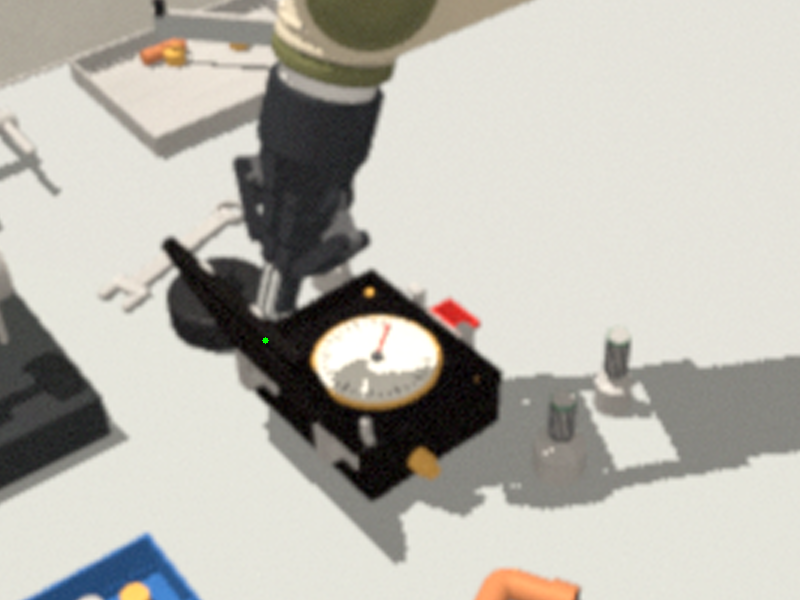

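```bash
for i in 1 2; do python3 -m pendant '[[[-0.038,0,0.014],[0,0,0]],[[0,0,0],[0,0,0]],[[0,0,0],[0,0,0]]]'|egrep 'posi|force';done;  python3 st.py m
```

```text
position: [0.6932, -0.1207, 0.1502]
ft_force: [0.3, 0.4, -0.4]
position: [0.6964, -0.1206, 0.1501]
ft_force: [-7.4, -1.1, 2.3]
13.625 [ 0.6964 -0.1206  0.1501] [-7.4057 -1.105   2.3437] 0.00011779087757469645 q [ -22.573    33.0198   70.7281    9.8917   58.6007 -119.4057]
[[-0.9393 -0.0521  0.3391]
 [-0.0489  0.9986  0.0178]
 [-0.3395  0.0002 -0.9406]]
tip in housing mm [ 97.5879  -0.288  132.2548]
```

View pics/side_m.png

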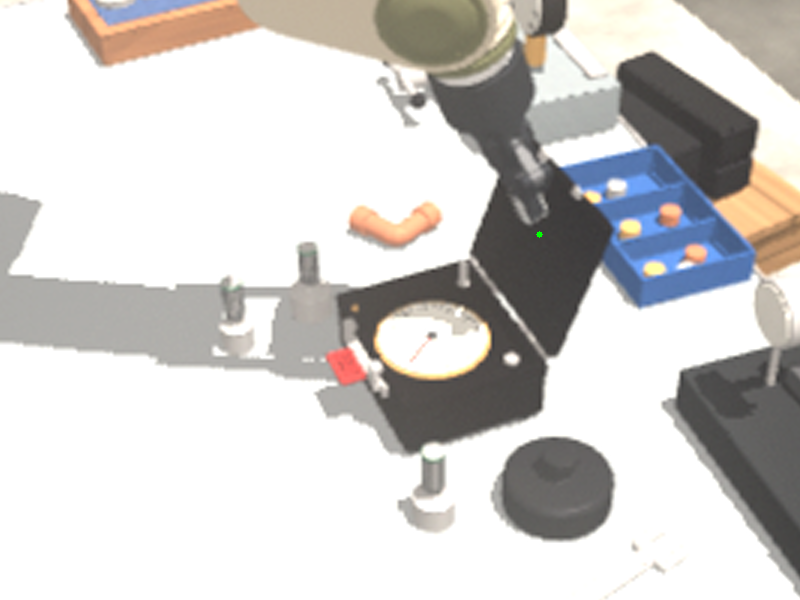

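The lid is on its stop: its edge hasn't moved since the last view, and the 7 N force comes from the stop. Retreating clear.

```bash
python3 -m pendant '[[[0.094,0,-0.034],[0,0,0]],[[0.188,0,-0.068],[0,0,0]],[[0.3,0,-0.15],[0,0,0]],[[0.3,0,-0.3],[0,0,0]],[[0.3,0,-0.4],[0,0,0]],[[0.3,0,-0.4],[0,0,0]],[[0,0,0],[0,0,0]],[[0,0,0],[0,0,0]],[[0,0,0],[0,0,0]],[[0,0,0],[0,0,0]]]';  python3 st.py n
python3 - <<'E'
import cv2
for n in("scene","side"):
    a=cv2.imread(f"pics/{n}_h.png").astype(int);b=cv2.imread(f"pics/{n}_n.png").astype(int)
E
```

```text
time_s: 15.02
position: [0.5123, -0.13, 0.2259]
tool_rot: [[-0.939, -0.052, 0.34], [-0.049, 0.999, 0.019], [-0.341, 0.001, -0.94]]
ft_force: [0.5, 0.4, 0.5]
grip_width: -0.0001
15.025 [ 0.5123 -0.13    0.2259] [0.4667 0.4477 0.5287] -8.743750039468478e-05 q [ -33.029    11.99     91.647    13.3214   60.7301 -130.9577]
[[-0.9389 -0.0523  0.3401]
 [-0.0489  0.9986  0.0186]
 [-0.3406  0.0008 -0.9402]]
tip in housing mm [-86.7128  -0.056  208.0127]
```

View pics/side_n.png

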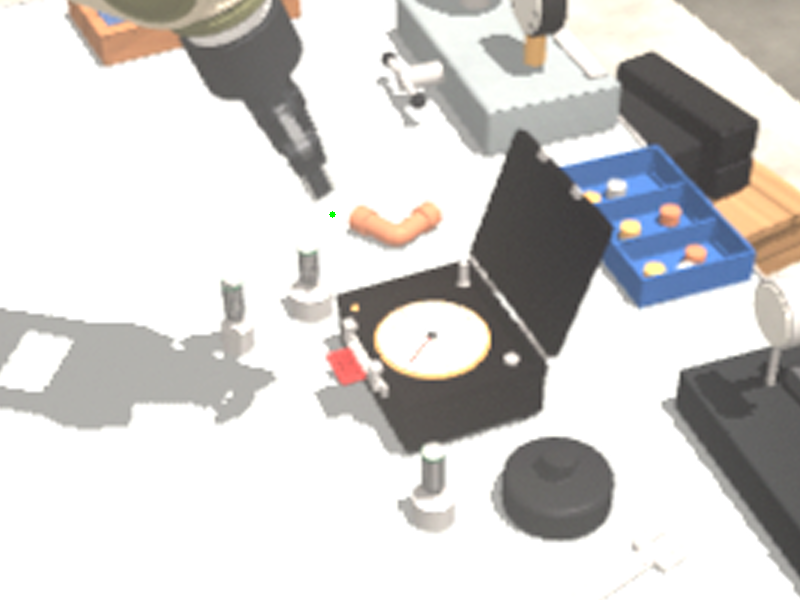

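View pics/scene_n.png

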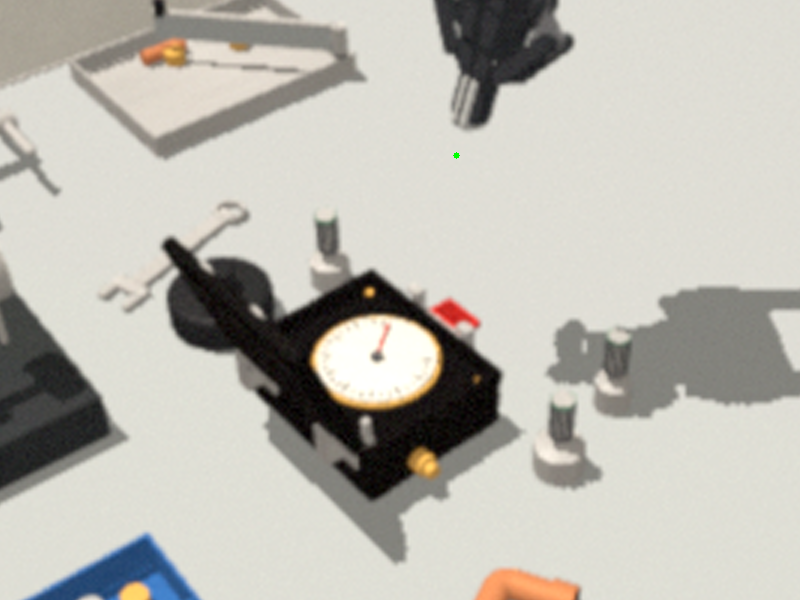

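The lid stays fully open. Its top corner is at (170,240) in the scene view and (612,228) in the side view, the same as while it was pressed on the stop. The housing and the other things are where they were, and the arm is clear.

```bash
python3 -c "
from rig import env
print(env.close_job())"
```

```text
the job is handed in; nothing more can be done
None
```

The gauge housing is open, with the lid resting on its stop and the dial readable. The job was handed in at about 15 s of the 42 s allowed. I pressed the red tab down with the shut fingertips, leaning the tool 20° back. The hooks let go and the spring lifted the lid ajar. I then pushed the lid over onto its stop and drew the arm clear.

**Last checks:**
- **Lid:** it stays fully open after the retreat. Its edge is in the same place in both views as when it was pressed on the stop.
- **Surroundings:** the housing, plug gauges, elbow, deadweight and spanner look unmoved. I checked the tray gate only as far as it shows at the edge of the scene view, and saw no change.
- **Forces:** the highest reading at the end of a move was about 7 N, against the lid stop.

**One disagreement:** triangulated from the cameras, the shut fingertips lie about at the TCP, not 19 mm ahead of it as stated. I went by the images and felt for contact in small steps. The tab needed so little force that the first touch could not be told from sensor noise, so I confirmed the release by seeing the lid rise.

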